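Find the high spot of the warped tube wheel

ROBOT

A 6-joint arm with a two-finger parallel gripper is mounted at the origin on the work surface. World frame = base frame: x ahead of the robot, y to its left, z up, the work surface at z = 0. Lengths are in m, angles in rad, forces in N, time in s.
With the tool pointing down it reaches from about 0.375 to 0.9 m from the base axis. Payload 3.1 kg.
Tool frame: the origin (TCP) lies at the centre of the arm's flange, where the gripper is bolted on; the fingertips stand 182 mm ahead of it and the grasp point (between the pads) lies 164 mm ahead of it (r.pinch_z is the distance from the TCP to the grasp point, in m); z points along the fingers, y is the line along which they close (so a half turn about z gives the same grasp; the last joint's range is limited). The gripper opens to 87 mm and grips with 3 to 60 N. Pads are 19 mm wide; open, the fingers measure 117 mm over their backs; the gripper's body (75 mm by 190 mm) begins 51 mm behind the grasp point.
Start: joints at [-1.327, 0.527, 1.433, -0, 1.181, -0.178], TCP at [0.256, -0.57, 0.405] pointing down, gripper open.
Joint ranges: [-3.08, 3.08], [-0.75, 2.2], [0.22, 2.44], [-1.43, 4.57], [0, 2.65], [-2.85, 2.85]. Speed limits (rad/s): [2.79, 2.79, 3.14, 3.14, 3.14, 3.14].

INTERFACE

Orientations are given as [roll, pitch, yaw] about the fixed x, y, z axes, in that order (R = Rz(yaw) Ry(pitch) Rx(roll)).
In Python, from station import r, imaging, workorder gives the robot as it stands. The module is installed in compiled form; this text tells all that it offers.
- The arm moves only by the tool carry_out, never from a script. Its argument "motion" is a list of rows, each an object of numbers: "tx", "ty", "tz": the shift along the tool's x, y, z in m; "twist": the turn about the tool's z in rad; "claw": the opening, from 0 (shut) to 1 (fully open). In form: [{"tx": .., "ty": .., "tz": .., "twist": .., "claw": ..}, ...]. A call has exactly 8 rows; each row is the pose to reach, as a shift and turn from the pose commanded when the call began, along the tool's axes at that moment; what a row does not reach only later rows make up. A row lasts 1/12 s, in which the tool goes at most 41.7 mm and 7.16 degrees, less where a joint would pass 70% of its speed; a pose out of reach is approached as far as the arm can. A call with a gripper value outside its range is refused whole. The fingers move at their own pace and stop on an object; "force" is the grip in N (left out, the last holds). Time passes only in rows, so rows that repeat a pose let the fingers close, or fill a call up. It gives the time, the measured TCP pose, the force, the opening and the grip force at its end, in the units of the state.
- r.get_state(): the state, without advancing time (a new reading comes with each control period).
- imaging.capture(name): name is "scene" or "top" or "wrist"; returns (picture, depth): 400x640x3 uint8, red, green, blue; 400x640 float32, m along the optical axis (not along the pixel's ray), 0 where there is no reading.
- imaging.get_calibration(name): a dict with "intrinsics" (3x3 intrinsics, pixels), "k1" (the pictures are not rectified: a ray, as slopes to the right and down, at radius r is drawn at 1 + k1 r^2 times it, then the intrinsics apply), "extrinsics" (4x4, takes a point from world to camera coordinates); the wrist camera has in their place "mount" (4x4, takes a point from camera to tool coordinates, whose origin is the TCP and whose axes are the flange's). Camera axes: x right, y down, z forward; pixel columns grow to the right and rows downward; lengths in m; the calibration is good to about 2 mm. A picture is of the moment at which its call begins: read the wrist's pose just before it. get_calibration takes no time and is no camera call.
- workorder.job_done(): hands the job in; it is judged then, once.
Trained networks look in the newest picture that a camera, given by its name, has taken for a name from the list of things; names that differ only in an ending like _2 or _b are one class to them, and where a whole thing is asked for, a point or a joint stands for the part that bears it (a point fixed in the world has none). Each returns a list of dicts, best first, with "conf" (0 to 1); they miss things now and then, are a little off and sometimes report something else, mostly with a low value. They report only what shows in the picture. A call takes as long as a camera call. They do not tell look-alikes from the thing itself.
- imaging.recognise(camera, thing): "xy" ([column, row] in pixels, amid what is visible of it).
The state is a dict: "time": time; "joints": joint angles; "qvel": joint speeds; "tau": joint torques, N m; "ee_pos": TCP position; "tool_rot": TCP orientation; "wrist_force": force on the tool from outside, world axes, zero at the start; "moment": the same for the moment, N m; "width": finger opening in m; "grip_force": force on a finger pad.
Only numpy, scipy, OpenCV 4.12 (cv2) and the standard library are available. Lean on these libraries where they do the work, as an engineer would, in place of code of your own. Each camera call takes 0.05 s, during which the arm holds its last target. There are 200 camera calls.

TASK

The purple tube wheel came out of the autoclave with a bulge in its rim. Turn the purple wheel, which has a black knob for this, slowly (never faster than a turn a second) on its check stand until the high spot of the bulge points straight at the red pointer of that stand, then let go and leave it at rest there. Do not touch the yellow wheel on the other stand.

Things in the scene. Friction and masses are not known exactly. Their poses are not given: they have to be found in the camera images.
- warped_wheel: Purple plastic tube wheel: level disc, 156 mm across, 18 thick, turns both ways on a fixed stand; friction (about 1 N at the knob), stays where left. Origin: on its axis at its underside, 40 mm above the bench; z up, x to the high spot. Round black upright knob that spins on its own pin, 18 mm across, centred at x = -50 mm (far from the bulge), 58 to 103 mm above the bench. Hub nut 3 mm proud.
- high_spot (a point): The outermost point of the bulge in the purple wheel's rim, 90 mm from the wheel's axis (the rest of the rim: 78 mm), 49 mm above the bench. The bulge rises smoothly over about 30 degrees either side of it. It goes round with the wheel.
- pointer_tip (a point): The tip of the red cone-shaped pointer fixed on the purple wheel's stand: aimed at the wheel's axis, 95 mm from it, 49 mm above the bench; the high spot passes it with a 5 mm gap. Pointer and post (out to 131 mm from the axis) are lower than the wheel's top face. The stand may be turned any way on the bench.
- true_wheel: The yellow wheel, to be left alone: round, without a bulge, otherwise the same wheel with a black knob, on an identical stand with its own red pointer. Origin on its axis at its underside, 40 mm above the bench; x points away from its knob.
Things that resemble listed ones, but are neither listed nor needed, are in the scene too. Leave any green look-alike of the part that bears warped_wheel alone.

How it is judged:
At the end, for the whole second after the job is handed in: The high spot of the purple wheel stands at the red pointer of its stand, within 20 mm of its tip seen from above (about 12 degrees of turn either way), and the wheel is at rest (under 0.1 rad/s) (horizontal distance between high_spot and pointer_tip below 0.02 m and angular speed of warped_wheel below 0.1 rad/s); the robot touches nothing.
It fails at once if the purple wheel is spun fast (over 6.3 rad/s, one turn a second) (angular speed of warped_wheel above 6.3 rad/s).
It fails at once if the yellow wheel is touched (over 1 N) (contact force between true_wheel and anything else above 1 N).
It also fails if it takes over 45 s, if anything falls off the work surface, if the arm or the gripper's body presses on something with over 40 N, if the wrist force passes 120 N, or if a joint passes its speed limit or range.

## Working session

There is one attempt and no reset: what is moved stays moved. The work goes in short steps, Python scripts to look and compute and a tool call to move; the robot and the scene stay as the last step left them, time stands still between calls to the robot, and variables do not carry over. Pictures are saved under pics/ and viewed, at most 10 in all, crops included, and the job is handed in when it is done.

Besides the shell and the picture viewer there is one more tool, called after "Call:" in YAML: its name, and indented under it one key for each argument. carry_out: Moves the arm, as the interface text tells. Its arguments: {"type":"object","properties":{"motion":{"type":"array","items":{"type":"object","properties":{"tx":{"type":"number"},"ty":{"type":"number"},"tz":{"type":"number"},"twist":{"type":"number"},"claw":{"type":"number"}}}},"force":{"type":"number"}},"required":["motion"]}

```bash
mkdir -p pics; cat > h.py <<'E'
import numpy as np, cv2
from station import r, imaging, workorder
def ray2world(cam, uv, z=None, depth=None, pose=None):
    c=imaging.get_calibration(cam); K=np.array(c["intrinsics"]); k1=c["k1"]
    uv=np.atleast_2d(np.array(uv,float))
    d=cv2.undistortPoints(uv[:,None,:],K,np.array([k1,0,0,0.]))[:,0]
    if cam=="wrist":
        T=pose@np.array(c["mount"])
    else: T=np.linalg.inv(np.array(c["extrinsics"]))
    D=np.c_[d,np.ones(len(d))]@T[:3,:3].T; o=T[:3,3]
    s=(z-o[2])/D[:,2] if depth is None else np.asarray(depth)
    return o+D*np.reshape(s,(-1,1))
def proj(cam,P):
    c=imaging.get_calibration(cam);T=np.array(c["extrinsics"])
    return cv2.projectPoints(np.array(P,float).reshape(-1,1,3),cv2.Rodrigues(T[:3,:3])[0],T[:3,3],np.array(c["intrinsics"]),np.array([c["k1"],0,0,0.]))[0][:,0]
E
python3 - <<'E'
from h import *
for n in("top","scene"):
    p,d=imaging.capture(n); cv2.imwrite(f"pics/{n}0.png",p[...,::-1]); np.save(n+"0.npy",d)
    for t in("warped_wheel","high_spot","pointer_tip","true_wheel"):
        print(n,t,[(np.round(x["xy"]),round(x["conf"],2)) for x in imaging.recognise(n,t)])
s=r.get_state();print(s["time"],s["ee_pos"],s["tool_rot"],s["width"])
E
```

```text
top warped_wheel [(array([435., 244.]), 0.78), (array([414., 147.]), 0.73), (array([219., 277.]), 0.6)]
top high_spot [(array([217., 281.]), 0.8), (array([435., 246.]), 0.78)]
top pointer_tip [(array([219., 288.]), 0.73), (array([428., 245.]), 0.67), (array([414., 155.]), 0.64)]
top true_wheel [(array([258., 153.]), 0.91)]
scene warped_wheel [(array([314., 107.]), 0.8), (array([319., 317.]), 0.66), (array([184., 260.]), 0.63)]
scene high_spot [(array([322., 318.]), 0.88), (array([182., 262.]), 0.77), (array([316., 109.]), 0.68)]
scene pointer_tip [(array([311., 313.]), 0.7), (array([182., 262.]), 0.57)]
scene true_wheel [(array([397., 187.]), 0.66)]
0.5 [ 0.25589581 -0.57016843  0.40472556] [-3.14154051e+00 -3.48932645e-05  4.21792421e-01] 0.08695673390540626
```

View pics/top0.png

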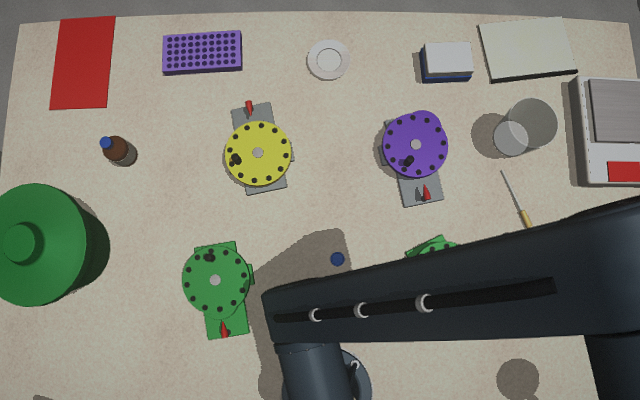

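View pics/scene0.png

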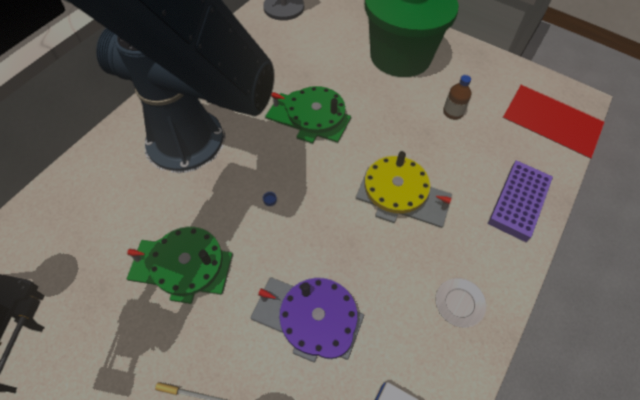

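Purple candidate: top (415,144); the two green ones at (219,277) and (435,244) are look-alikes, and the yellow one at (258,153) is off limits. Only (415,144) is purple, with a bulge near (430,113), the knob near (407,161) and the pointer near (424,190).

```bash
python3 - <<'E'
from h import *
p=cv2.imread("pics/top0.png"); c=cv2.resize(p[90:220,350:490],None,fx=4,fy=4,interpolation=cv2.INTER_CUBIC); cv2.imwrite("pics/crop0.png",c)
hsv=cv2.cvtColor(p,cv2.COLOR_BGR2HSV)
m=((hsv[...,0]>120)&(hsv[...,0]<145)&(hsv[...,1]>100)).astype(np.uint8); m[:95]=0;m[:,:370]=0;m[:,460:]=0
m=cv2.morphologyEx(m,cv2.MORPH_CLOSE,np.ones((5,5)))
cn=max(cv2.findContours(m,0,1)[0],key=cv2.contourArea)[:,0]
W=ray2world("top",cn,z=.058)[:,:2]
# hub: bright gray blob
h=(hsv[...,1]<60)&(hsv[...,2]>110);h[:135]=0;h[153:]=0;h[:,:405]=0;h[:,425:]=0
ys,xs=np.nonzero(h);hub=ray2world("top",[[xs.mean(),ys.mean()]],z=.061)[0];print("hub px",xs.mean(),ys.mean(),hub)
from scipy.optimize import least_squares
def f(q):
    v=W-q[:2];a=np.arctan2(v[:,1],v[:,0])-q[2];a=(a+np.pi)%(2*np.pi)-np.pi
    b=np.where(abs(a)<np.pi/6,.006*(1+np.cos(6*a)),0)
    return np.hypot(v[:,0],v[:,1])-.078-b
best=min((least_squares(f,[*hub[:2],a],loss="soft_l1",f_scale=.002) for a in np.arange(0,6.3,.5)),key=lambda s:s.cost);print("fit",best.x,best.cost, np.std(f(best.x)))
rd=((hsv[...,0]<8)|(hsv[...,0]>172))&(hsv[...,1]>120)&(hsv[...,2]>90);rd[:170]=0;rd[215:]=0;rd[:,:400]=0;rd[:,445:]=0
ys,xs=np.nonzero(rd);P=ray2world("top",np.c_[xs,ys],z=.049)[:,:2];v=P-best.x[:2];rr=np.hypot(*v.T)
print("red n",len(xs),"r",rr.min(),rr.max(),"dir",np.arctan2(*v.mean(0)[::-1]), xs[rr.argmin()],ys[rr.argmin()])
bk=(hsv[...,2]<60);bk[:154]=0;bk[170:]=0;bk[:,:398]=0;bk[:,:398]=0;bk[:,416:]=0
ys,xs=np.nonzero(bk);print("knob px",xs.mean(),ys.mean(),ray2world("top",[[xs.mean(),ys.mean()]],z=.08)-np.r_[best.x[:2],0])
print("exp knob",best.x[:2]-.05*np.array([np.cos(best.x[2]),np.sin(best.x[2])]))
yw=ray2world("top",[[258,153]],z=.06);print("yellow",yw, "greens",ray2world("top",[[215,280],[435,246]],z=.06))
d=np.load("top0.npy");print("depth hub",ray2world("top",[[415,130]],depth=d[130,415]),"glass",ray2world("top",[[510,138]],depth=d[138,510]))
E
```

```text
hub px 415.44827586206895 143.9655172413793 [ 0.57119304 -0.21063121  0.061     ]
fit [ 0.57088204 -0.21038982  5.82617115] 0.00027351063213899005 0.0012142836465913582
red n 63 r 0.09676099018967854 0.13023662451045112 dir -2.9356742791595942 424 185
knob px 407.71084337349396 161.710843373494 [[-0.04645569  0.02294677  0.08      ]]
exp knob [ 0.52601334 -0.18832628]
yellow [[0.55030728 0.15593537 0.06      ]] greens [[ 0.25836864  0.24910019  0.06      ]
 [ 0.3336804  -0.24835003  0.06      ]]
depth hub [[ 0.60546636 -0.21117192  0.05937811]] glass [[ 0.57209116 -0.41691777  0.11623183]]
```

View pics/crop0.png

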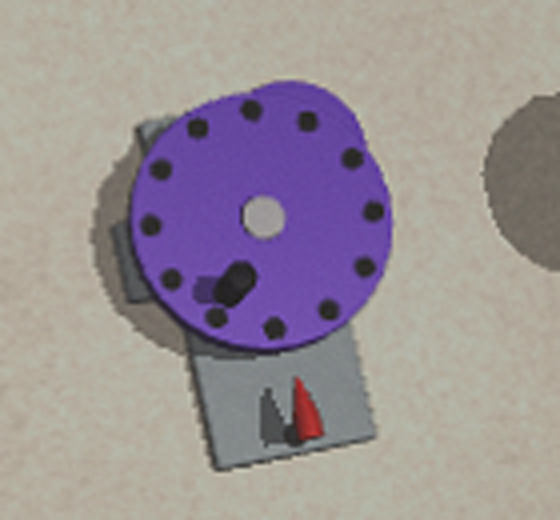

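The crop shows the bulge up and to the right of the hub. The knob is opposite it, at crop (237,283), and the red pointer tip is at (297,380). The sizes agree: knob radius 51 mm, pointer from 97 to 130 mm. The wheel axis is at (0.571, -0.210), the bulge points at -26° and the pointer at -168°. So I'll turn 142° clockwise, with the tool x axis kept radial and y tangential.

Call:
carry_out:
  motion:
    - {"tx": 0.025,"ty": -0.015,"tz": 0.005,"twist": -0.12,"claw": 0.6}
    - {"tx": 0.05,"ty": -0.03,"tz": 0.01,"twist": -0.24,"claw": 0.6}
    - {"tx": 0.075,"ty": -0.045,"tz": 0.015,"twist": -0.36,"claw": 0.6}
    - {"tx": 0.1,"ty": -0.06,"tz": 0.02,"twist": -0.48,"claw": 0.6}
    - {"tx": 0.125,"ty": -0.075,"tz": 0.025,"twist": -0.6,"claw": 0.6}
    - {"tx": 0.15,"ty": -0.09,"tz": 0.03,"twist": -0.72,"claw": 0.6}
    - {"tx": 0.175,"ty": -0.105,"tz": 0.035,"twist": -0.84,"claw": 0.6}
    - {"tx": 0.2,"ty": -0.12,"tz": 0.04,"twist": -0.96,"claw": 0.6}
  force: 6

```text
time: 1.17
ee_pos: [0.3899, -0.3777, 0.3648]
tool_rot: [3.141, 0.0, 1.387]
wrist_force: [0.4, 0.0, 0.2]
width: 0.053
grip_force: 0.0
```

Call:
carry_out:
  motion:
    - {"tx": 0.027,"ty": 0.012,"tz": 0.005,"twist": -0.12,"claw": 0.6}
    - {"tx": 0.054,"ty": 0.025,"tz": 0.01,"twist": -0.24,"claw": 0.6}
    - {"tx": 0.08,"ty": 0.037,"tz": 0.015,"twist": -0.36,"claw": 0.6}
    - {"tx": 0.107,"ty": 0.05,"tz": 0.02,"twist": -0.48,"claw": 0.6}
    - {"tx": 0.133,"ty": 0.062,"tz": 0.025,"twist": -0.6,"claw": 0.6}
    - {"tx": 0.16,"ty": 0.075,"tz": 0.03,"twist": -0.72,"claw": 0.6}
    - {"tx": 0.187,"ty": 0.087,"tz": 0.035,"twist": -0.84,"claw": 0.6}
    - {"tx": 0.2125,"ty": 0.0985,"tz": 0.035,"twist": -0.96,"claw": 0.6}

```text
time: 1.83
ee_pos: [0.5265, -0.1871, 0.329]
tool_rot: [-3.141, -0.001, 2.348]
wrist_force: [0.1, 0.3, 0.6]
width: 0.0525
grip_force: 0.0
```

Call:
carry_out:
  motion:
    - {"twist": -0.11,"claw": 0.6}
    - {"twist": -0.22,"claw": 0.6}
    - {"twist": -0.34,"claw": 0.6}
    - {"twist": -0.34,"claw": 0.6}
    - {"twist": -0.34,"claw": 0.6}
    - {"twist": -0.34,"claw": 0.6}
    - {"twist": -0.34,"claw": 0.6}
    - {"twist": -0.34,"claw": 0.6}

```text
invalid input at $.motion[0]: expected keys tx, ty, tz, twist, claw
```

```bash
python3 - <<'E'
from h import *
from scipy.spatial.transform import Rotation as R
s=r.get_state();T=np.eye(4);T[:3,:3]=R.from_euler("xyz",s["tool_rot"]).as_matrix();T[:3,3]=s["ee_pos"]
print(s["ee_pos"],s["tool_rot"],s["joints"])
p,d=imaging.capture("wrist");cv2.imwrite("pics/w0.png",p[...,::-1])
# expected pixel of knob top & points straight below TCP at z=.103
c=imaging.get_calibration("wrist");E=np.linalg.inv(T@np.array(c["mount"]))
def pj(P):return cv2.projectPoints(np.array(P,float).reshape(-1,1,3),cv2.Rodrigues(E[:3,:3])[0],E[:3,3],np.array(c["intrinsics"]),np.array([c["k1"],0,0,0.]))[0][:,0]
print("knob top, hub, below tcp:",pj([[.526,-.1884,.103],[.571,-.2105,.061],[*s["ee_pos"][:2],.103]]).round(0))
v,u=np.nonzero(d>0);W=ray2world("wrist",np.c_[u,v],depth=d[v,u],pose=T)
k=(W[:,2]>.085)&(W[:,2]<.115)&(np.hypot(W[:,0]-.526,W[:,1]+.188)<.04)
print("knob depth pts",k.sum(),W[k].mean(0) if k.any() else "", W[k].max(0),W[k].min(0))
E
```

```text
[ 0.5264827  -0.18708976  0.32897488] [-3.14132402e+00 -1.47382979e-03  2.34788172e+00] [-5.41457222e-01  5.40621912e-01  1.67289136e+00  1.34421772e-04
  9.29573620e-01 -1.31862330e+00]
knob top, hub, below tcp: [[323. 223.]
 [342. 259.]
 [324. 222.]]
knob depth pts 563 [ 0.52585226 -0.18497143  0.09998356] [ 0.535926   -0.17737496  0.10390739] [ 0.51832125 -0.19533927  0.0850608 ]
```

View pics/w0.png

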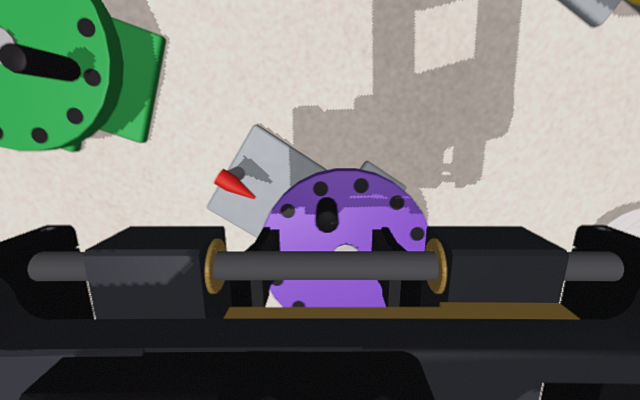

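The wrist view shows the knob at (327,215), within 8 px of where I predicted it and directly below the tool. Next I finish the twist and descend.

Call:
carry_out:
  motion:
    - {"tx": 0,"ty": 0,"tz": 0.01,"twist": -0.11,"claw": 0.6}
    - {"tx": 0,"ty": 0,"tz": 0.02,"twist": -0.22,"claw": 0.6}
    - {"tx": 0,"ty": 0,"tz": 0.03,"twist": -0.34,"claw": 0.6}
    - {"tx": 0,"ty": 0,"tz": 0.045,"twist": -0.34,"claw": 0.6}
    - {"tx": 0,"ty": 0,"tz": 0.06,"twist": -0.34,"claw": 0.6}
    - {"tx": 0,"ty": 0,"tz": 0.07,"twist": -0.34,"claw": 0.6}
    - {"tx": 0,"ty": 0,"tz": 0.08,"twist": -0.34,"claw": 0.6}
    - {"tx": 0,"ty": 0,"tz": 0.08,"twist": -0.34,"claw": 0.6}

```text
time: 2.55
ee_pos: [0.5254, -0.1885, 0.248]
tool_rot: [3.141, -0.003, 2.681]
wrist_force: [-0.7, 0.9, -0.1]
width: 0.0525
grip_force: 0.0
```

Call:
carry_out:
  motion:
    - {"tx": 0,"ty": 0,"tz": 0,"twist": 0,"claw": 0.4}
    - {"tx": 0,"ty": 0,"tz": 0,"twist": 0,"claw": 0.3}
    - {"tx": 0,"ty": 0,"tz": 0,"twist": 0,"claw": 0.2}
    - {"tx": 0,"ty": 0,"tz": 0,"twist": 0,"claw": 0.1}
    - {"tx": 0,"ty": 0,"tz": 0,"twist": 0,"claw": 0.1}
    - {"tx": 0,"ty": 0,"tz": 0,"twist": 0,"claw": 0.1}
    - {"tx": 0,"ty": 0,"tz": 0,"twist": 0,"claw": 0.1}
    - {"tx": 0,"ty": 0,"tz": 0,"twist": 0,"claw": 0.1}
  force: 6

```text
time: 3.22
ee_pos: [0.526, -0.1886, 0.2501]
tool_rot: [3.141, 0.001, 2.682]
wrist_force: [-0.1, 0.1, 1.9]
width: 0.0177
grip_force: 6.0
```

Call:
carry_out:
  motion:
    - {"tx": -0.0001,"ty": 0.003,"tz": 0,"twist": 0.06,"claw": 0.1}
    - {"tx": -0.0004,"ty": 0.006,"tz": 0,"twist": 0.12,"claw": 0.1}
    - {"tx": -0.0008,"ty": 0.009,"tz": 0,"twist": 0.18,"claw": 0.1}
    - {"tx": -0.0014,"ty": 0.0119,"tz": 0,"twist": 0.24,"claw": 0.1}
    - {"tx": -0.0022,"ty": 0.0148,"tz": 0,"twist": 0.3,"claw": 0.1}
    - {"tx": -0.0032,"ty": 0.0176,"tz": 0,"twist": 0.36,"claw": 0.1}
    - {"tx": -0.0043,"ty": 0.0204,"tz": 0,"twist": 0.42,"claw": 0.1}
    - {"tx": -0.0057,"ty": 0.0231,"tz": 0,"twist": 0.48,"claw": 0.1}

```text
time: 3.88
ee_pos: [0.5409, -0.1702, 0.2501]
tool_rot: [-3.141, -0.001, 2.199]
wrist_force: [-2.0, 1.5, 4.2]
width: 0.0179
grip_force: 6.0
```

Call:
carry_out:
  motion:
    - {"tx": -0.0001,"ty": 0.003,"tz": 0,"twist": 0.06,"claw": 0.1}
    - {"tx": -0.0004,"ty": 0.006,"tz": 0,"twist": 0.12,"claw": 0.1}
    - {"tx": -0.0008,"ty": 0.009,"tz": 0,"twist": 0.18,"claw": 0.1}
    - {"tx": -0.0014,"ty": 0.0119,"tz": 0,"twist": 0.24,"claw": 0.1}
    - {"tx": -0.0022,"ty": 0.0148,"tz": 0,"twist": 0.3,"claw": 0.1}
    - {"tx": -0.0032,"ty": 0.0176,"tz": 0,"twist": 0.36,"claw": 0.1}
    - {"tx": -0.0043,"ty": 0.0204,"tz": 0,"twist": 0.42,"claw": 0.1}
    - {"tx": -0.0057,"ty": 0.0231,"tz": 0,"twist": 0.48,"claw": 0.1}

```text
time: 4.55
ee_pos: [0.5628, -0.1605, 0.2501]
tool_rot: [-3.14, -0.002, 1.719]
wrist_force: [-1.4, 3.7, 4.7]
width: 0.0176
grip_force: 6.0
```

Call:
carry_out:
  motion:
    - {"tx": -0.0001,"ty": 0.003,"tz": 0,"twist": 0.06,"claw": 0.1}
    - {"tx": -0.0004,"ty": 0.006,"tz": 0,"twist": 0.12,"claw": 0.1}
    - {"tx": -0.0008,"ty": 0.009,"tz": 0,"twist": 0.18,"claw": 0.1}
    - {"tx": -0.0014,"ty": 0.0119,"tz": 0,"twist": 0.24,"claw": 0.1}
    - {"tx": -0.0022,"ty": 0.0148,"tz": 0,"twist": 0.3,"claw": 0.1}
    - {"tx": -0.0032,"ty": 0.0176,"tz": 0,"twist": 0.36,"claw": 0.1}
    - {"tx": -0.0043,"ty": 0.0204,"tz": 0,"twist": 0.42,"claw": 0.1}
    - {"tx": -0.0057,"ty": 0.0231,"tz": 0,"twist": 0.48,"claw": 0.1}

```text
time: 5.22
ee_pos: [0.587, -0.162, 0.2501]
tool_rot: [-3.14, -0.003, 1.238]
wrist_force: [1.1, 5.0, 3.9]
width: 0.0176
grip_force: 6.0
```

Call:
carry_out:
  motion:
    - {"tx": -0.0001,"ty": 0.003,"tz": 0,"twist": 0.06,"claw": 0.1}
    - {"tx": -0.0004,"ty": 0.006,"tz": 0,"twist": 0.12,"claw": 0.1}
    - {"tx": -0.0008,"ty": 0.009,"tz": 0,"twist": 0.18,"claw": 0.1}
    - {"tx": -0.0014,"ty": 0.0119,"tz": 0,"twist": 0.24,"claw": 0.1}
    - {"tx": -0.0022,"ty": 0.0148,"tz": 0,"twist": 0.3,"claw": 0.1}
    - {"tx": -0.0032,"ty": 0.0176,"tz": 0,"twist": 0.36,"claw": 0.1}
    - {"tx": -0.0043,"ty": 0.0204,"tz": 0,"twist": 0.42,"claw": 0.1}
    - {"tx": -0.0057,"ty": 0.0231,"tz": 0,"twist": 0.48,"claw": 0.1}

```text
time: 5.88
ee_pos: [0.6081, -0.1752, 0.2502]
tool_rot: [3.141, -0.004, 0.758]
wrist_force: [4.3, 5.4, 1.3]
width: 0.0179
grip_force: 6.0
```

Call:
carry_out:
  motion:
    - {"tx": -0.0001,"ty": 0.003,"tz": 0,"twist": 0.06,"claw": 0.1}
    - {"tx": -0.0004,"ty": 0.006,"tz": 0,"twist": 0.12,"claw": 0.1}
    - {"tx": -0.0008,"ty": 0.009,"tz": 0,"twist": 0.18,"claw": 0.1}
    - {"tx": -0.0014,"ty": 0.0119,"tz": 0,"twist": 0.24,"claw": 0.1}
    - {"tx": -0.0022,"ty": 0.0148,"tz": 0,"twist": 0.3,"claw": 0.1}
    - {"tx": -0.0032,"ty": 0.0176,"tz": 0,"twist": 0.36,"claw": 0.1}
    - {"tx": -0.0043,"ty": 0.0204,"tz": 0,"twist": 0.42,"claw": 0.1}
    - {"tx": -0.0057,"ty": 0.0231,"tz": 0,"twist": 0.48,"claw": 0.1}

```text
time: 6.55
ee_pos: [0.6202, -0.1968, 0.2502]
tool_rot: [3.14, -0.005, 0.278]
wrist_force: [3.1, 2.6, 0.4]
width: 0.0177
grip_force: 6.0
```

Call:
carry_out:
  motion:
    - {"tx": -0.0001,"ty": 0.002,"tz": 0,"twist": 0.04,"claw": 0.1}
    - {"tx": -0.0002,"ty": 0.004,"tz": 0,"twist": 0.08,"claw": 0.1}
    - {"tx": -0.0002,"ty": 0.004,"tz": 0,"twist": 0.08,"claw": 0.1}
    - {"tx": -0.0002,"ty": 0.004,"tz": 0,"twist": 0.08,"claw": 0.1}
    - {"tx": -0.0002,"ty": 0.004,"tz": 0,"twist": 0.08,"claw": 0.1}
    - {"tx": -0.0002,"ty": 0.004,"tz": 0,"twist": 0.08,"claw": 0.1}
    - {"tx": -0.0002,"ty": 0.004,"tz": 0,"twist": 0.08,"claw": 0.1}
    - {"tx": -0.0002,"ty": 0.004,"tz": 0,"twist": 0.08,"claw": 0.1}

```text
time: 7.22
ee_pos: [0.6211, -0.2012, 0.2502]
tool_rot: [3.139, -0.005, 0.203]
wrist_force: [5.8, 0.4, -1.6]
width: 0.0178
grip_force: 6.0
```

Now I release, rise clear and check.

Call:
carry_out:
  motion:
    - {"tx": 0,"ty": 0,"tz": 0,"twist": 0,"claw": 0.3}
    - {"tx": 0,"ty": 0,"tz": 0,"twist": 0,"claw": 0.5}
    - {"tx": 0,"ty": 0,"tz": 0,"twist": 0,"claw": 0.6}
    - {"tx": 0,"ty": 0,"tz": 0,"twist": 0,"claw": 0.6}
    - {"tx": 0,"ty": 0,"tz": 0,"twist": 0,"claw": 0.6}
    - {"tx": 0,"ty": 0,"tz": -0.01,"twist": 0,"claw": 0.6}
    - {"tx": 0,"ty": 0,"tz": -0.03,"twist": 0,"claw": 0.6}
    - {"tx": 0,"ty": 0,"tz": -0.06,"twist": 0,"claw": 0.6}

```text
time: 7.88
ee_pos: [0.6187, -0.2006, 0.3082]
tool_rot: [-3.137, 0.005, 0.202]
wrist_force: [0.0, 0.1, 0.1]
width: 0.0515
grip_force: 0.0
```

Call:
carry_out:
  motion:
    - {"tx": -0.01,"ty": 0.01,"tz": -0.03,"twist": 0,"claw": 0.6}
    - {"tx": -0.03,"ty": 0.03,"tz": -0.06,"twist": 0,"claw": 0.6}
    - {"tx": -0.05,"ty": 0.06,"tz": -0.08,"twist": 0,"claw": 0.6}
    - {"tx": -0.07,"ty": 0.09,"tz": -0.09,"twist": 0,"claw": 0.6}
    - {"tx": -0.09,"ty": 0.12,"tz": -0.1,"twist": 0,"claw": 0.6}
    - {"tx": -0.11,"ty": 0.15,"tz": -0.1,"twist": 0,"claw": 0.6}
    - {"tx": -0.12,"ty": 0.18,"tz": -0.1,"twist": 0,"claw": 0.6}
    - {"tx": -0.12,"ty": 0.2,"tz": -0.1,"twist": 0,"claw": 0.6}

```text
time: 8.55
ee_pos: [0.54, -0.4243, 0.4113]
tool_rot: [3.139, 0.001, 0.198]
wrist_force: [0.7, 0.6, -0.2]
width: 0.0523
grip_force: 0.0
```

Call:
carry_out:
  motion:
    - {"tx": -0.02,"ty": 0.03,"tz": 0,"twist": 0,"claw": 0.6}
    - {"tx": -0.04,"ty": 0.06,"tz": 0,"twist": 0,"claw": 0.6}
    - {"tx": -0.06,"ty": 0.09,"tz": 0,"twist": 0,"claw": 0.6}
    - {"tx": -0.07,"ty": 0.12,"tz": 0,"twist": 0,"claw": 0.6}
    - {"tx": -0.07,"ty": 0.13,"tz": 0,"twist": 0,"claw": 0.6}
    - {"tx": -0.07,"ty": 0.13,"tz": 0,"twist": 0,"claw": 0.6}
    - {"tx": -0.07,"ty": 0.13,"tz": 0,"twist": 0,"claw": 0.6}
    - {"tx": -0.07,"ty": 0.13,"tz": 0,"twist": 0,"claw": 0.6}

```text
time: 9.22
ee_pos: [0.5, -0.5611, 0.4099]
tool_rot: [-3.14, 0.0, 0.203]
wrist_force: [0.7, 0.2, -0.0]
width: 0.0521
grip_force: 0.0
```

```bash
python3 - <<'E'
from h import *
s=r.get_state();print(s["time"],s["ee_pos"],s["wrist_force"])
p,d=imaging.capture("top");q,_=imaging.capture("scene")
a=cv2.resize(p[90:220,350:490],(420,390));b=cv2.resize(q[250:380,230:370],(380,390));cv2.imwrite("pics/end.png",np.hstack([a,b])[...,::-1])
E
```

```text
9.2167 [ 0.4999694  -0.56105873  0.40989414] [ 0.69771745  0.21067235 -0.0166911 ]
```

View pics/end.png

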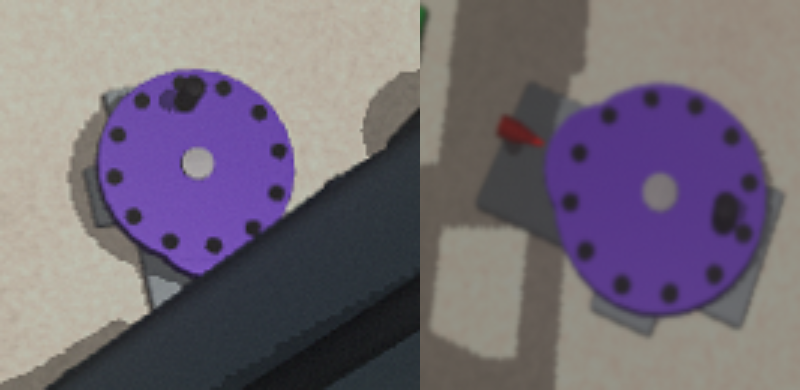

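In the scene half the bulge (about 555,150) faces the pointer tip (542,142). I'll confirm it with numbers.

```bash
python3 - <<'E'
from h import *
from scipy.optimize import least_squares
p,_=imaging.capture("scene");hsv=cv2.cvtColor(p,cv2.COLOR_RGB2HSV)
box=np.zeros(p.shape[:2],bool);box[250:380,240:370]=1
m=((hsv[...,0]>120)&(hsv[...,0]<145)&(hsv[...,1]>90)&box).astype(np.uint8)
cn=max(cv2.findContours(cv2.morphologyEx(m,cv2.MORPH_CLOSE,np.ones((7,7))),0,1)[0],key=cv2.contourArea)[:,0]
W=ray2world("scene",cn,z=.058)[:,:2]
def f(q):
    v=W-q[:2];a=(np.arctan2(v[:,1],v[:,0])-q[2]+np.pi)%(2*np.pi)-np.pi
    return np.hypot(*v.T)-.078-np.where(abs(a)<np.pi/6,.006*(1+np.cos(6*a)),0)
b=min((least_squares(f,[.571,-.2104,a],loss="soft_l1",f_scale=.002) for a in np.arange(0,6.3,.5)),key=lambda s:s.cost)
rd=((hsv[...,0]<8)|(hsv[...,0]>172))&(hsv[...,1]>120)&(hsv[...,2]>60)&box
ys,xs=np.nonzero(rd);P=ray2world("scene",np.c_[xs,ys],z=.049)[:,:2]-b.x[:2];rr=np.hypot(*P.T)
print("fit",b.x,b.cost,"bulge deg",np.degrees(b.x[2])%360,"pointer",np.degrees(np.arctan2(*P.mean(0)[::-1]))%360,rr.min(),rr.max())
E
```

```text
fit [ 0.57137628 -0.21122868  3.29039026] 0.0002215671977846168 bulge deg 188.52547458822727 pointer 190.44290531010756 0.0962956716701694 0.13129134364334305
```

Bulge and pointer are within 2° of each other (12° allowed), and the arm is clear, so I'm handing in.

```bash
python3 -c "
from station import workorder
print(workorder.job_done())"
```

```text
the job is handed in; nothing more can be done
None
```

The job is handed in: the purple wheel's high spot measured about 2° off the red pointer (12° allowed), the arm was clear of everything, and I kept it away from the yellow wheel; the hand-in gave no verdict.

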